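Thread the stirrer shaft through both bushings and hold it

ROBOT

A 6-joint arm with a two-finger parallel gripper is mounted at the origin on a cart in front of the work surface, level with it; the furniture and walls round the work are solid. World frame = base frame: x ahead of the robot, y to its left, z up, the work surface at z = 0. Lengths are in m, angles in rad, forces in N, time in s.
With the tool pointing down it reaches from about 0.25 to 0.8 m from the base axis. Payload 3.9 kg.
Tool frame: the origin (TCP) lies midway between the tips of the shut fingers; the grasp point (between the pads) lies env.tcp_to_grasp behind it (env.tcp_to_grasp is the distance from the TCP to the grasp point, in m); x points along the fingers, y is the direction in which the jaws open and shut, and the axes are right-handed (so a half turn about x gives the same grasp; the last joint's range is limited). The gripper opens to 85 mm and grips with 20 to 120 N. Pads are 22 mm wide; open, the fingers measure 114 mm over their backs; the gripper's body (76 mm by 85 mm) begins 54 mm behind the grasp point. The pads swing forward as they close: fully open they stand 13 mm farther back than shut.
Start: joints at [1.186, 0.26, -0.138, 1.173, 0, 1.571], TCP at [0.197, 0.487, 0.208] pointing down, gripper open.
Joint ranges: [-2.78, 2.78], [-0.83, 1.72], [-1.28, 1.37], [-1.9, 2.12], [-1.57, 1.48], [-3.14, 3.14]. Speed limits (rad/s): [2.57, 2.57, 3.14, 3.14, 3.14, 3.14].

INTERFACE

Orientations are given as [roll, pitch, yaw] about the fixed x, y, z axes, in that order (R = Rz(yaw) Ry(pitch) Rx(roll)).
In Python, from bench import readout, imaging, env gives the robot as it stands.
- The arm moves only by the tool step_arm, never from a script. Its argument "steps" is a list of rows, each an object of numbers: "x", "y", "z": the shift along the tool's x, y, z in m; "wx", "wy", "wz": the turn, a rotation vector about the tool's x, y, z in degrees; "claw": the closure, from -1 (fully open) to 1 (shut). A call has 1 to 12 rows; each row is the pose to reach, as a shift and turn from the pose commanded when the call began, along the tool's axes at that moment; what a row does not reach only later rows make up. A row lasts 1/10 s, in which the tool goes at most 50 mm and 8.59 degrees, less where a joint would pass 70% of its speed; a pose out of reach is approached as far as the arm can. A call with a gripper value outside its range is refused whole. The fingers move at their own pace and stop on an object; "newtons" is the grip in N (left out, the last holds). Time passes only in rows, so rows that repeat a pose let the fingers close. It gives the time, the measured TCP pose, the force and the opening at its end, in the units of the state.
- readout.state(): the state, without advancing time (a new reading comes with each control period).
- imaging.capture(name): name is "side" or "top" or "wrist"; returns the picture (384x512x3 uint8, red, green, blue); there is no depth.
- imaging.get_calibration(name): a dict with "K" (3x3 intrinsics, pixels), "world_to_cam" (4x4, takes a point from world to camera coordinates); the wrist camera has in their place "tool_from_camera" (4x4, takes a point from camera to tool coordinates, whose origin is the TCP and whose axes are the tool frame's). Camera axes: x right, y down, z forward; pixel columns grow to the right and rows downward; lengths in m; the calibration is good to about 2 mm. A picture is of the moment at which its call begins: read the wrist's pose just before it. get_calibration takes no time and is no camera call.
- env.sign_off(): hands the job in, once; it reports no verdict.
The state is a dict: "time": time; "joints": joint angles; "qd": joint speeds; "effort": joint torques, N m; "position": TCP position; "eef_rot": TCP orientation; "ft_force": force on the tool from outside, world axes, zero at the start; "wrist_torque": the same for the moment, N m; "gripper_width": finger opening in m.
Only numpy, scipy, OpenCV 4.12 (cv2) and the standard library are available. Lean on these libraries where they do the work, as an engineer would, in place of code of your own. Each camera call takes 0.05 s, during which the arm holds its last target. There are 200 camera calls.

TASK

Swing the stirrer stand's lower arm by its red knob fully home against its stop, so that its brass bushing lies under the upper one. Then take the thin orange-gripped shaft from the blue rack and thread it from above through the upper and then the lower bushing until its tip sticks out about 2 cm below the lower one, clear of the black dish. Finish still holding it there by its grip, upright and still, without touching the dish with it or disturbing the spare grey-gripped shaft, the vials or the pink-capped bottle.

Things in the scene. Friction and masses are not known exactly. Their poses are not given: they have to be found in the camera images.
- stand: Stirrer stand, fixed: white base plate 210 x 150 x 12 mm (65 mm in front of the origin to 145 mm behind), steel column 22 mm thick, 175 mm high, fixed upper arm with brass bushing (135 to 155 mm high). Origin on the table under the upper bushing's axis; z up; +x points to the column, whose axis is at x = 115 mm, y = 0.
- upper_bushing (a point): Centre of the top mouth of the upper bushing, 155 mm above the table: brass ring 32 mm outside, bore 13 mm, 20 mm tall (135 to 155 mm), axis vertical.
- lower_bushing (a point): Centre of the top mouth of the lower bushing, at the end of the swing arm, 95 mm above the table: brass ring 32 mm outside, bore 13 mm, 20 mm tall (75 to 95 mm), axis vertical, 115 mm from the column's axis. With the arm home it lies exactly under the upper bushing.
- swing_knob (a point): Centre of the top of the red knob on the swing arm, 162 mm above the table: an upright round grip 16 mm thick and 45 mm tall (115 to 162 mm) on a thin post, 170 mm from the column's axis, 55 mm beyond the lower bushing. Home, it stands straight in front of the upper bushing (stand x = -55 mm).
- column (a point): Centre of the column's top, 175 mm above the table; the swing arm turns about this vertical axis.
- swing (a joint): Angle of the swing arm about the column (rad): 0 = home against its stop, bushings in line; up to 1.1 = swung out to the stand's +y side (robot's left); seen from above the knob moves clockwise round the column as the value grows. Some friction (about 1 N at the knob): it stays where it is left.
- shaft: The shaft to use: steel rod 10 mm thick, tapered tip (4 mm wide, taper 8 mm long), orange square grip 16 x 16 x 45 mm at the top; 175 mm long, about 100 g. Origin at its tip; +z runs up the rod to the grip (z = 130 to 175 mm); x and y are square to the grip's faces. It starts upright in the rack, tip 10 mm above the table, 30 mm deep in its hole.
- shaft_grip (a point): Middle of the orange grip of that shaft.
- spare_shaft: Spare shaft to leave alone: same form, 175 mm long, but with a grey grip and 16 mm thick above its 10 mm foot (too thick for the bushings). Upright in the other hole of the rack. Origin at its tip, z up.
- rack: Blue rack, fixed: block 70 x 160 x 40 mm, origin under its centre, long side along its y, two holes at y = -45 and +45 mm (30 mm deep, about 12 mm wide); which shaft stands in which varies.
- dish: Black dish fixed on the stand's base plate under the bushings, 126 mm wide and 13 mm high (rim 25 mm above the table); origin under its centre, 12 mm above the table.
- vial_red: Bystander: small vial with a red cap, 29 mm wide, 54 mm high; origin under its centre.
- vial_blue: Bystander: small vial with a blue cap, 29 mm wide, 54 mm high; origin under its centre.
- vial_white: Bystander: small vial with a white cap, 29 mm wide, 51 mm high; origin under its centre.
- pink_bottle: Bystander: bottle with a pink cap, 48 mm wide, 113 mm high; origin under its centre.
Not all that is in view belongs to the job. Leave any green look-alike of the shaft alone.

How it is judged:
On the way, in this order (a step that is already met when the one before it is completed fails the run):
1. the swing arm is home against its stop (within 0.035 rad) (value of joint swing below 0.035 rad), for 0.2 s.
2. the shaft's tip is in the upper bushing, not yet in the lower one, with the swing arm home (value of joint swing below 0.035 rad and z of shaft in the frame of upper_bushing between -0.058 and -0.004 m and horizontal distance between shaft and upper_bushing below 0.007 m), for 0.05 s.
At the end, for the whole second after the job is handed in: Arm home (0.035 rad). Orange-gripped shaft through both bushings: tip 10 to 32 mm below the lower bushing, within 7 mm of its axis, grip middle within 12 mm of the upper axis, tilt under 0.10 rad, slower than 20 mm/s, gripped with over 1 N, off the dish (0.2 N) (value of joint swing below 0.035 rad and z of shaft in the frame of lower_bushing between -0.052 and -0.03 m and horizontal distance between shaft and lower_bushing below 0.007 m and horizontal distance between shaft_grip and upper_bushing below 0.012 m and angle between shaft's own z axis and vertical below 0.1 rad and contact force between the fingers and shaft above 1 N and contact force between shaft and dish below 0.2 N and linear speed of shaft below 0.02 m/s); the arm keeps its last pose, push and grip.
It fails at once if the shaft touches the dish (over 1 N) (contact force between shaft and dish above 1 N).
It fails at once if the spare shaft is moved more than 25 mm or tilted more than 0.3 rad (distance of spare_shaft from where it was at the start of the episode above 0.025 m or angle between spare_shaft's own z axis and vertical above 0.3 rad).
It fails at once if a vial or the pink-capped bottle is pushed more than 25 mm or tipped over (distance of any of vial_red, vial_blue, vial_white, pink_bottle from where it was at the start of the episode above 0.025 m or angle between any of vial_red, vial_blue, vial_white, pink_bottle's own z axis and vertical above 0.5 rad).
It also fails if it takes over 70 s, if anything falls off the work surface, if the arm or the gripper's body presses on something with over 40 N, if the wrist force passes 120 N, or if a joint passes its speed limit or range.

## Working session

There is one attempt and no reset: what is moved stays moved. The work goes in short steps, Python scripts to look and compute and a tool call to move; the robot and the scene stay as the last step left them, time stands still between calls to the robot, and variables do not carry over. Pictures are saved under pics/ and viewed, about 8 in all and at most 12, crops included, and the job is handed in when it is done.

Besides the shell and the picture viewer there is one more tool, called by a JSON object that holds its "name" and its "arguments". step_arm: Moves the arm, as the interface text tells. Its arguments: {"type":"object","properties":{"steps":{"type":"array","items":{"type":"object","properties":{"x":{"type":"number"},"y":{"type":"number"},"z":{"type":"number"},"wx":{"type":"number"},"wy":{"type":"number"},"wz":{"type":"number"},"claw":{"type":"number"}}}},"newtons":{"type":"number"}},"required":["steps"]}

```bash
mkdir -p pics
python3 - <<'E'
from bench import readout, imaging, env
import cv2, numpy as np
s=readout.state(); print(s['time'],s['position'],s['eef_rot'],s['gripper_width'],env.tcp_to_grasp)
for n in('side','top'):
    cv2.imwrite(f'pics/{n}0.png',cv2.resize(imaging.capture(n)[:,:,::-1],(800,600),interpolation=cv2.INTER_CUBIC))
    c=imaging.get_calibration(n);print(n,np.round(c['K'],1).tolist(),np.round(c['world_to_cam'],3).tolist())
print(np.round(imaging.get_calibration('wrist')['tool_from_camera'],3).tolist())
E
```

```text
0.0 [0.19677293 0.48591902 0.20745202] [-1.57481676  1.56879602 -1.95958813] 0.08566225573819787 0.0187
side [[377.9, 0.0, 258.3], [0.0, 377.9, 188.8], [0.0, 0.0, 1.0]] [[0.959, -0.282, -0.005, -0.526], [-0.115, -0.375, -0.92, 0.144], [0.257, 0.883, -0.392, 1.12], [0.0, 0.0, 0.0, 1.0]]
top [[348.2, 0.0, 264.2], [0.0, 348.2, 189.7], [0.0, 0.0, 1.0]] [[-0.028, -0.999, -0.033, -0.035], [-0.985, 0.034, -0.169, 0.527], [0.17, 0.028, -0.985, 1.046], [0.0, 0.0, 0.0, 1.0]]
[[0.0, -0.3, 0.954, -0.165], [1.0, 0.0, -0.0, -0.001], [-0.0, 0.954, 0.3, -0.077], [0.0, 0.0, 0.0, 1.0]]
```

View pics/top0.png

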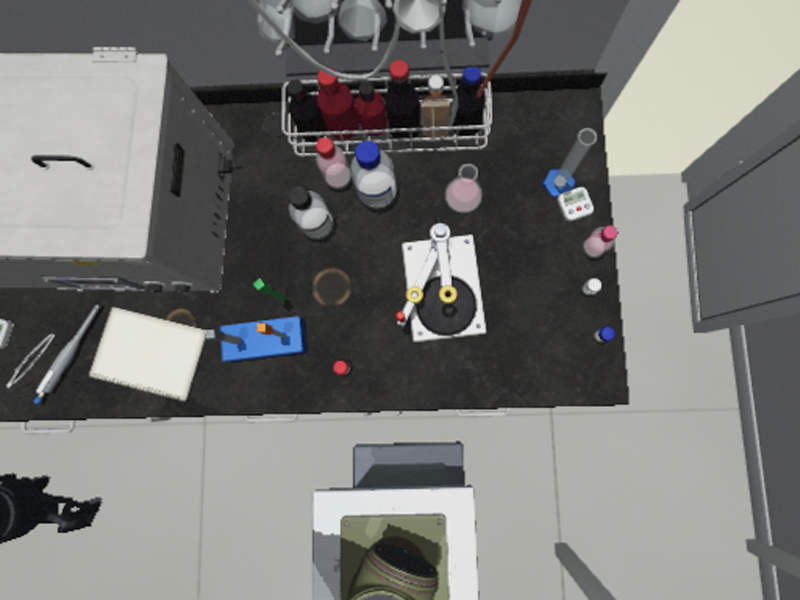

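View pics/side0.png

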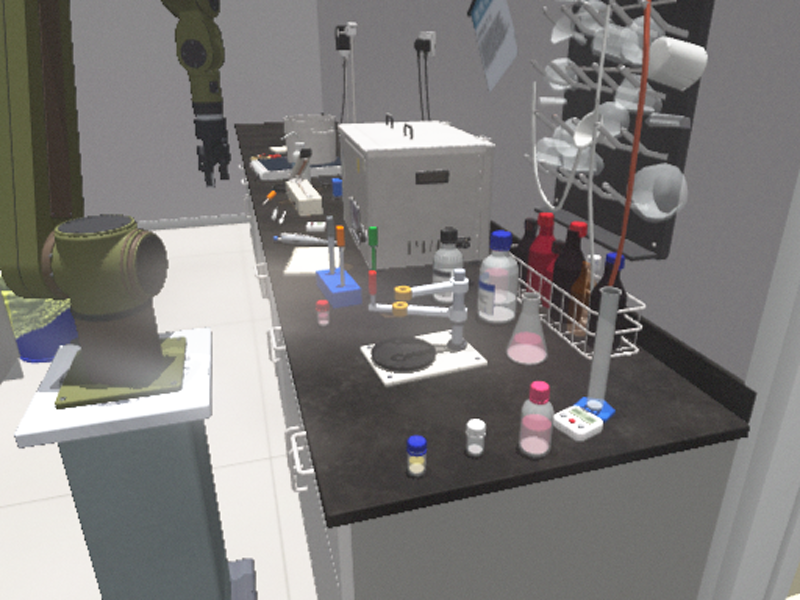

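The top view (800x600) shows the upper bushing at (448,294), lower one (415,295), knob (401,317), column top (440,231), orange grip top (263,328), grey grip (210,334) and red vial (341,368). The green look-alike is at (260,285).

```bash
cat > h.py <<'E'
import numpy as np, cv2
from scipy.spatial.transform import Rotation as R
from bench import readout, imaging, env
def cam(n,s=None):
    c=imaging.get_calibration(n)
    if n!='wrist': return c['K'],np.linalg.inv(c['world_to_cam'])
    s=s or readout.state(); T=np.eye(4); T[:3,:3]=R.from_euler('xyz',s['eef_rot']).as_matrix(); T[:3,3]=s['position']
    return c['K'],T@c['tool_from_camera']
def at_z(n,uv,z,s=None,scale=1.5625):
    K,C=cam(n,s); u,v=np.array(uv)/scale
    d=C[:3,:3]@np.linalg.solve(K,[u,v,1]); return C[:3,3]+d*(z-C[2,3])/d[2]
def proj(n,p,s=None,scale=1.5625):
    K,C=cam(n,s); q=K@(np.linalg.inv(C)@np.r_[p,1])[:3]; return q[:2]/q[2]*scale
E
python3 - <<'E'
from h import *
P={}
for k,uv,z in [('upper',(448,294),.155),('lower',(415,295),.095),('knob',(401,316),.162),('col',(440,230),.175),('grip',(263,327),.185),('spare',(210,334),.185),('vred',(341,367),.054),('rackTL',(220,328),.04),('rackTR',(301,318),.04),('rackBR',(302,351),.04),('rackBL',(223,361),.04),('green',(260,285),.185)]:
    P[k]=at_z('top',uv,z); print(k,P[k].round(3),proj('side',P[k]).round(0))
d=lambda a,b:np.linalg.norm((P[a]-P[b])[:2])
print(d('col','upper'),d('col','lower'),d('col','knob'),d('grip','spare'))
a=lambda k:np.arctan2(*(P[k]-P['col'])[1::-1]); print(a('upper'),a('lower'),a('knob'))
E
```

```text
upper [ 0.508 -0.118  0.155] [401. 288.]
lower [ 0.519 -0.057  0.095] [397. 304.]
knob [ 0.47  -0.033  0.162] [370. 271.]
col [ 0.622 -0.107  0.175] [457. 269.]
grip [0.456 0.207 0.185] [339. 226.]
spare [0.447 0.3   0.185] [328. 216.]
vred [0.389 0.092 0.054] [321. 302.]
rackTL [0.475 0.339 0.04 ] [339. 266.]
rackTR [0.49  0.175 0.04 ] [359. 289.]
rackBR [0.423 0.173 0.04 ] [331. 292.]
rackBL [0.408 0.331 0.04 ] [314. 270.]
green [0.531 0.214 0.185] [370. 223.]
0.11405964780510273 0.11448450924552532 0.16893462255629482 0.0934901429444397
-3.049449527077325 2.687145045508663 2.684323445855717
```

```bash
cat >> h.py <<'E'
def mv(p,yang=None):
    """shift in tool axes and turn (deg) to TCP p with jaw axis at world angle yang, tool down"""
    s=readout.state(); M=R.from_euler('xyz',s['eef_rot']).as_matrix()
    if yang is None: w=np.zeros(3)
    else:
        x=np.array([0,0,-1.]); y=np.array([np.cos(yang),np.sin(yang),0]); G=np.c_[x,y,np.cross(x,y)]
        w=R.from_matrix(M.T@G).as_rotvec(degrees=True)
    return (M.T@(np.array(p)-s['position'])).round(4), w.round(2)
E
python3 - <<'E'
from h import *
print(R.from_euler('xyz',readout.state()['eef_rot']).as_matrix().round(3))
for y in (1.664,1.664-np.pi): print(mv([.472,.03,.26],y))
E
```

```text
[[-0.001  0.375  0.927]
 [-0.002  0.927 -0.375]
 [-1.    -0.002 -0.   ]]
(array([-0.0519, -0.3195,  0.4262]), array([-2.739e+01, -2.000e-02,  1.000e-01]))
(array([-0.0519, -0.3195,  0.4262]), array([1.5261e+02, 1.4000e-01, 3.0000e-02]))
```

{"name": "step_arm", "arguments": {"steps": [{"x":-0.052,"claw":1},{"x":-0.052,"y":-0.32,"z":0.426,"wx":-27.4,"claw":1},{"x":-0.052,"y":-0.32,"z":0.426,"wx":-27.4},{"x":-0.052,"y":-0.32,"z":0.426,"wx":-27.4},{"x":-0.052,"y":-0.32,"z":0.426,"wx":-27.4},{"x":-0.052,"y":-0.32,"z":0.426,"wx":-27.4},{"x":-0.052,"y":-0.32,"z":0.426,"wx":-27.4},{"x":-0.052,"y":-0.32,"z":0.426,"wx":-27.4},{"x":-0.052,"y":-0.32,"z":0.426,"wx":-27.4},{"x":-0.052,"y":-0.32,"z":0.426,"wx":-27.4},{"x":-0.052,"y":-0.32,"z":0.426,"wx":-27.4},{"x":-0.052,"y":-0.32,"z":0.426,"wx":-27.4}]}}

```text
invalid input at $.steps[0]: expected keys x, y, z, wx, wy, wz, claw
```

Run:
```python
from h import *
s=readout.state(); print(s['time'],s['position'],s['ft_force'],s['gripper_width'])
print(mv([.472,.025,.26],1.664))
im=imaging.capture('wrist'); cv2.imwrite('pics/w1.png',cv2.resize(im[:,:,::-1],(800,600)))
for p in ([.470,-.033,.162],[.508,-.118,.155]): print(proj('wrist',p,s))
```

```text
0.1 [0.19681398 0.48600795 0.20753803] [-0.96626205 -0.32613931 -0.30519777] 0.0854539794800492
(array([-0.0519, -0.3241,  0.4281]), array([-2.739e+01, -2.000e-02,  1.000e-01]))
[-42.86495378 815.20820174]
[-81.83494542 846.46587688]
```

View pics/w1.png

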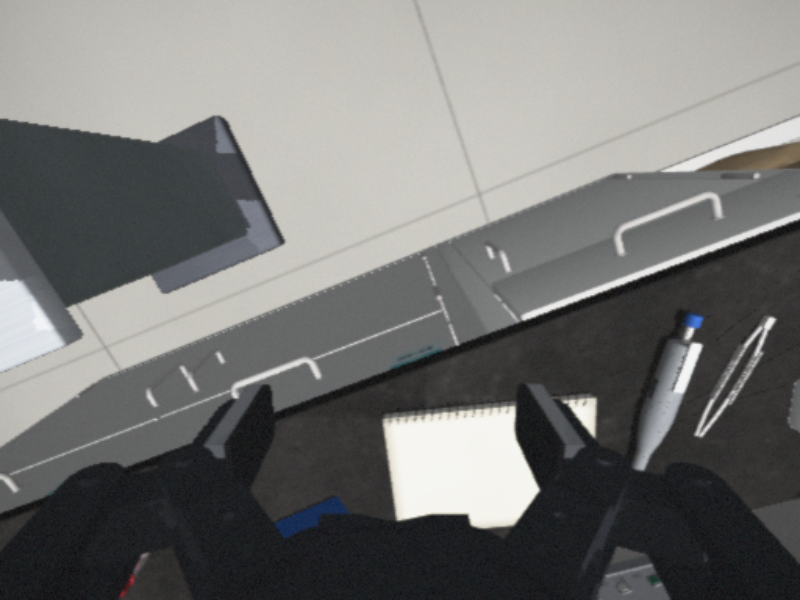

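The move was refused because every row needs all the keys. The wrist view shows only the floor and notebook, with the finger tips at about (235,420) and (550,420). I'll resend it in full.

{"name": "step_arm", "arguments": {"steps": [{"x":-0.052,"y":0,"z":0,"wx":0,"wy":0,"wz":0,"claw":1},{"x":-0.052,"y":-0.324,"z":0.428,"wx":-27.4,"wy":0,"wz":0,"claw":1},{"x":-0.052,"y":-0.324,"z":0.428,"wx":-27.4,"wy":0,"wz":0,"claw":1},{"x":-0.052,"y":-0.324,"z":0.428,"wx":-27.4,"wy":0,"wz":0,"claw":1},{"x":-0.052,"y":-0.324,"z":0.428,"wx":-27.4,"wy":0,"wz":0,"claw":1},{"x":-0.052,"y":-0.324,"z":0.428,"wx":-27.4,"wy":0,"wz":0,"claw":1},{"x":-0.052,"y":-0.324,"z":0.428,"wx":-27.4,"wy":0,"wz":0,"claw":1},{"x":-0.052,"y":-0.324,"z":0.428,"wx":-27.4,"wy":0,"wz":0,"claw":1},{"x":-0.052,"y":-0.324,"z":0.428,"wx":-27.4,"wy":0,"wz":0,"claw":1},{"x":-0.052,"y":-0.324,"z":0.428,"wx":-27.4,"wy":0,"wz":0,"claw":1},{"x":-0.052,"y":-0.324,"z":0.428,"wx":-27.4,"wy":0,"wz":0,"claw":1},{"x":-0.052,"y":-0.324,"z":0.428,"wx":-27.4,"wy":0,"wz":0,"claw":1}]}}

```text
time: 1.35
position: [0.4727, 0.0235, 0.2602]
eef_rot: [1.192, 1.571, 1.285]
ft_force: [0.6, 0.8, 1.1]
gripper_width: 0.0003
```

Run:
```python
from h import *
s=readout.state(); print(s['time'],s['position'],s['eef_rot'],s['ft_force'],s['gripper_width'])
print(mv([.470,.02,.13],1.664))
im=imaging.capture('wrist'); cv2.imwrite('pics/w2.png',cv2.resize(im[:,:,::-1],(800,600)))
for p in ([.470,-.033,.162],[.508,-.118,.155],[.519,-.057,.095]): print(proj('wrist',p,s))
```

```text
1.35 [0.47269928 0.02354131 0.26022737] [1.191934  1.5705724 1.2848288] [0.60041947 0.78505494 1.06078938] 0.0003486329240345381
(array([ 0.1302, -0.0033, -0.003 ]), array([-0.02,  0.  , -0.01]))
[309.57764779 289.60537267]
[186.69203172 328.91019536]
[294.52558746 322.6942009 ]
```

View pics/w2.png

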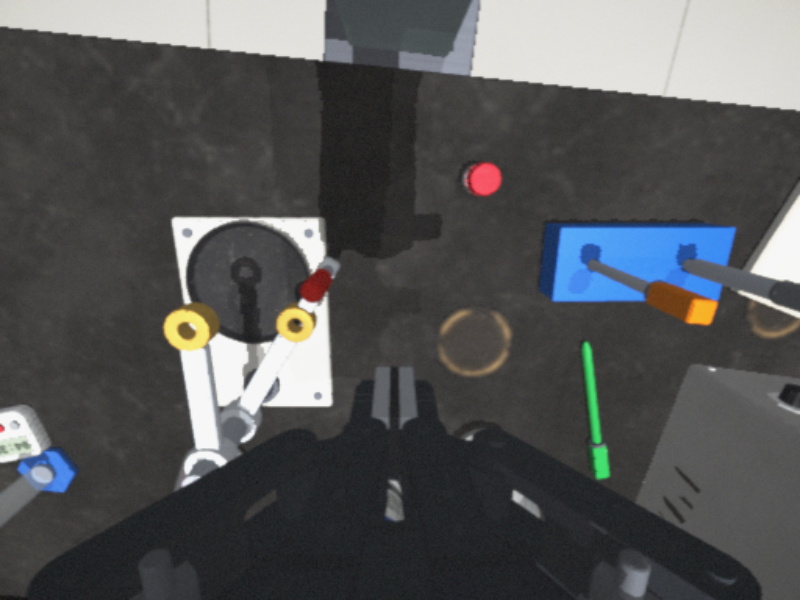

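The wrist view matches the projections: upper ring (191,327) against (187,329) predicted, lower ring (295,323), knob top (313,288). So the estimates hold to about 2 mm. Next I go down beside the knob and push it.

{"name": "step_arm", "arguments": {"steps": [{"x":0.05,"y":0,"z":0,"wx":0,"wy":0,"wz":0,"claw":1},{"x":0.1,"y":0,"z":0,"wx":0,"wy":0,"wz":0,"claw":1},{"x":0.13,"y":0,"z":-0.003,"wx":0,"wy":0,"wz":0,"claw":1},{"x":0.13,"y":-0.015,"z":-0.003,"wx":0,"wy":0,"wz":0,"claw":1},{"x":0.13,"y":-0.03,"z":-0.004,"wx":0,"wy":0,"wz":0,"claw":1},{"x":0.13,"y":-0.045,"z":-0.006,"wx":0,"wy":0,"wz":0,"claw":1},{"x":0.13,"y":-0.06,"z":-0.01,"wx":0,"wy":0,"wz":0,"claw":1},{"x":0.13,"y":-0.075,"z":-0.015,"wx":0,"wy":0,"wz":0,"claw":1},{"x":0.13,"y":-0.09,"z":-0.02,"wx":0,"wy":0,"wz":0,"claw":1},{"x":0.13,"y":-0.105,"z":-0.025,"wx":0,"wy":0,"wz":0,"claw":1},{"x":0.13,"y":-0.112,"z":-0.027,"wx":0,"wy":0,"wz":0,"claw":1},{"x":0.13,"y":-0.112,"z":-0.027,"wx":0,"wy":0,"wz":0,"claw":1}]}}

```text
time: 2.6
position: [0.4555, -0.0888, 0.1302]
eef_rot: [-2.953, 1.57, -2.861]
ft_force: [-0.3, -0.3, 0.2]
gripper_width: -0.0002
```

Run:
```python
from h import *
s=readout.state(); print(s['time'],s['position'],s['ft_force'])
im=imaging.capture('top'); cv2.imwrite('pics/t3.png',cv2.resize(im[120:250,220:340,::-1],None,fx=4.5,fy=4.5,interpolation=cv2.INTER_CUBIC))
```

```text
2.6 [ 0.45547241 -0.08882504  0.13021558] [-0.33113916 -0.3067786   0.18425453]
```

View pics/t3.png

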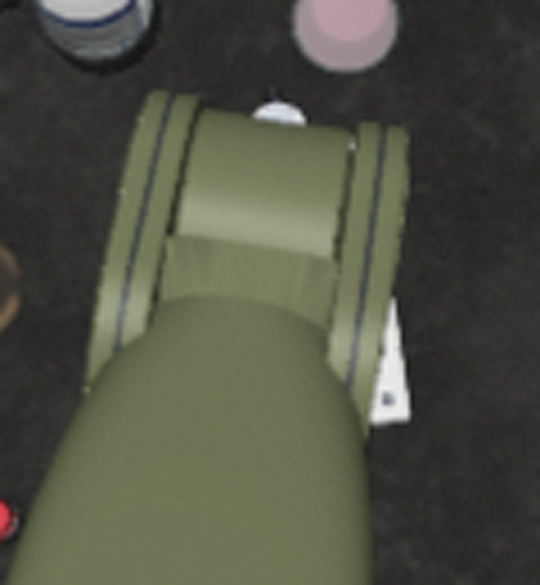

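The arm hides the stand in this view. I'll keep pushing in small steps and watch the force.

{"name": "step_arm", "arguments": {"steps": [{"x":0,"y":-0.004,"z":-0.001,"wx":0,"wy":0,"wz":0,"claw":1},{"x":0,"y":-0.008,"z":-0.002,"wx":0,"wy":0,"wz":0,"claw":1},{"x":0,"y":-0.008,"z":-0.002,"wx":0,"wy":0,"wz":0,"claw":1}]}}

```text
time: 2.95
position: [0.4546, -0.0966, 0.1303]
eef_rot: [-1.013, 1.571, -0.919]
ft_force: [-0.3, -1.0, 0.0]
gripper_width: 0.0002
```

{"name": "step_arm", "arguments": {"steps": [{"x":0,"y":-0.004,"z":0,"wx":0,"wy":0,"wz":0,"claw":1},{"x":0,"y":-0.004,"z":0,"wx":0,"wy":0,"wz":0,"claw":1}]}}

```text
time: 3.15
position: [0.4547, -0.1008, 0.1303]
eef_rot: [-2.692, 1.57, -2.599]
ft_force: [-0.2, -0.7, -0.1]
gripper_width: -0.0001
```

{"name": "step_arm", "arguments": {"steps": [{"x":0,"y":-0.003,"z":0,"wx":0,"wy":0,"wz":0,"claw":1},{"x":0,"y":-0.003,"z":0,"wx":0,"wy":0,"wz":0,"claw":1}]}}

```text
time: 3.35
position: [0.455, -0.1037, 0.1302]
eef_rot: [-2.87, 1.57, -2.777]
ft_force: [-1.7, 0.4, -0.1]
gripper_width: -0.0001
```

Run:
```python
from h import *
im=imaging.capture('wrist'); cv2.imwrite('pics/w4.png',cv2.resize(im[:,:,::-1],(800,600)))
for p in ([.4532,-.123,.162],[.508,-.118,.155]): print(proj('wrist',p))
```

```text
[343.58907988 394.34667463]
[350.07425901 504.37338636]
```

View pics/w4.png

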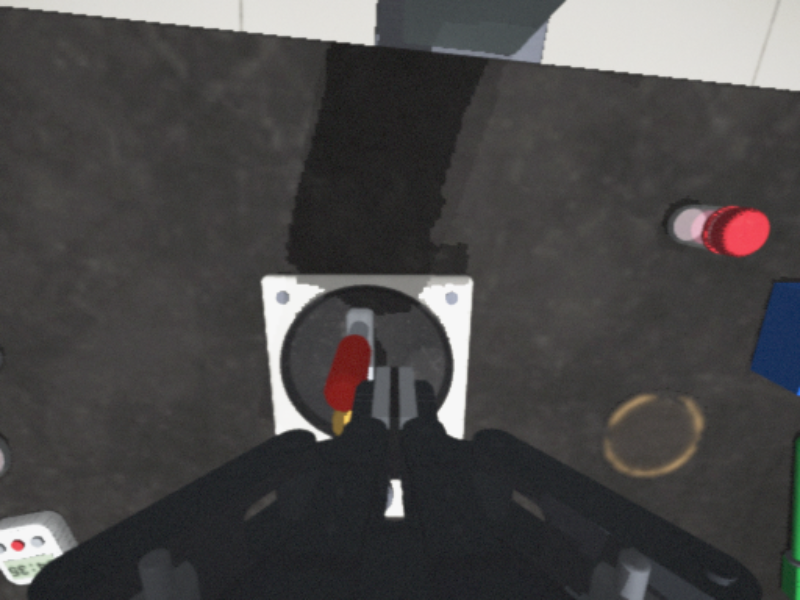

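The knob top is at (346,388) in contact with the finger, about 1 mm short of the home prediction (344,394). I'll push on until the stop resists.

{"name": "step_arm", "arguments": {"steps": [{"x":0,"y":-0.003,"z":0,"wx":0,"wy":0,"wz":0,"claw":1},{"x":0,"y":-0.003,"z":0,"wx":0,"wy":0,"wz":0,"claw":1},{"x":0,"y":-0.003,"z":0,"wx":0,"wy":0,"wz":0,"claw":1}]}}

```text
time: 3.7
position: [0.4551, -0.1052, 0.1302]
eef_rot: [1.613, 1.568, 1.707]
ft_force: [-1.1, 4.1, 0.6]
gripper_width: 0.0003
```

{"name": "step_arm", "arguments": {"steps": [{"x":0,"y":-0.002,"z":0,"wx":0,"wy":0,"wz":0,"claw":1},{"x":0,"y":-0.002,"z":0,"wx":0,"wy":0,"wz":0,"claw":1},{"x":0,"y":-0.002,"z":0,"wx":0,"wy":0,"wz":0,"claw":1}]}}

```text
time: 4.0
position: [0.455, -0.1054, 0.1301]
eef_rot: [1.563, 1.564, 1.658]
ft_force: [-1.3, 10.0, 2.5]
gripper_width: 0.0001
```

The force rose to 10 N with no further motion, so the arm is at its stop. I'll back off, rise, and go above the orange grip with the jaws open.

{"name": "step_arm", "arguments": {"steps": [{"x":0,"y":0.03,"z":0,"wx":0,"wy":0,"wz":0,"claw":1},{"x":-0.05,"y":0.03,"z":0,"wx":0,"wy":0,"wz":0,"claw":1},{"x":-0.1,"y":0.03,"z":0,"wx":0,"wy":0,"wz":0,"claw":1},{"x":-0.13,"y":0.06,"z":0,"wx":0,"wy":0,"wz":0,"claw":0.5},{"x":-0.13,"y":0.11,"z":0.01,"wx":0,"wy":0,"wz":0,"claw":0},{"x":-0.13,"y":0.16,"z":0.02,"wx":0,"wy":0,"wz":0,"claw":-0.3},{"x":-0.13,"y":0.21,"z":0.03,"wx":0,"wy":0,"wz":0,"claw":-0.3},{"x":-0.13,"y":0.26,"z":0.03,"wx":0,"wy":0,"wz":0,"claw":-0.3},{"x":-0.13,"y":0.315,"z":0.03,"wx":0,"wy":0,"wz":0,"claw":-0.3},{"x":-0.13,"y":0.315,"z":0.03,"wx":0,"wy":0,"wz":0,"claw":-0.3},{"x":-0.13,"y":0.315,"z":0.03,"wx":0,"wy":0,"wz":0,"claw":-0.3}]}}

```text
time: 5.1
position: [0.4561, 0.2091, 0.26]
eef_rot: [-1.353, 1.57, -1.256]
ft_force: [1.4, 0.0, -0.9]
gripper_width: 0.0552
```

Run:
```python
from h import *
s=readout.state(); print(s['time'],s['position'],s['ft_force'],s['gripper_width'])
im=imaging.capture('wrist'); 
a=cv2.resize(im[:,:,::-1],(800,600)); t=imaging.capture('top')[120:250,220:340,::-1]
a[:260,:240]=cv2.resize(t,(240,260),interpolation=cv2.INTER_CUBIC); cv2.imwrite('pics/w5.png',a)
for p in ([.456,.207,.185],[.447,.3,.185],[.456,.207,.04]): print(proj('wrist',p,s))
for p in ([.4532,-.123,.162],[.508,-.118,.155]): print((proj('top',p,scale=1)-[220,120])*2)
```

```text
5.1 [0.45610381 0.20908405 0.26004591] [ 1.39481093  0.00880536 -0.91877133] 0.05521152812613345
[392.16034102 311.58859221]
[546.34989248 311.69388091]
[392.89925869 264.11157414]
[138.84787245 174.70802542]
[133.50038106 136.59751319]
```

View pics/w5.png

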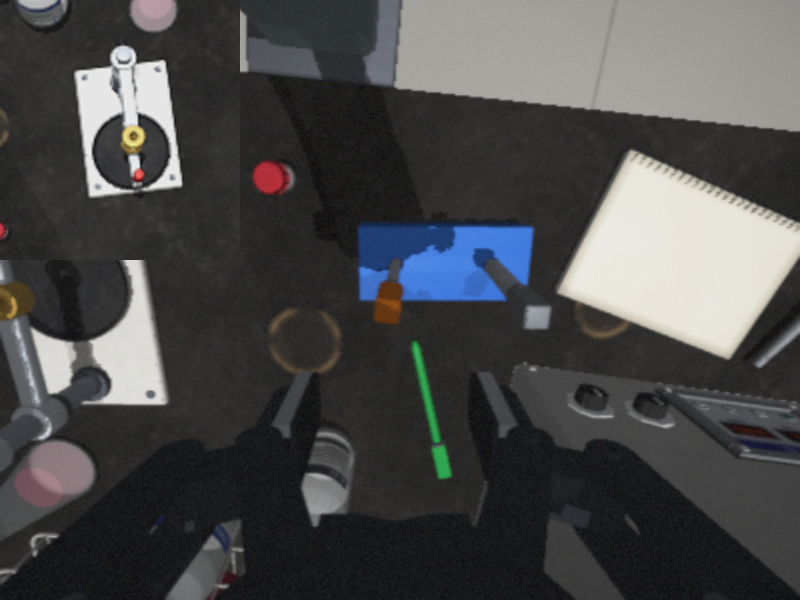

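Top inset: the swing arm is folded under the upper arm with the knob at (139,175), exactly as predicted for home. The orange grip top is at (388,312) and the spare at (538,317), about 2–4 mm to the -y side of my estimates.

Run:
```python
from h import *
s=readout.state()
print(at_z('wrist',(388,312),.185,s),at_z('wrist',(538,317),.185,s))
e=at_z('wrist',(388,312),.185,s); print(mv([e[0],(e[1]+.207)/2,.146],1.664))
s2=dict(s,position=np.array([0.4727,0.02354,0.26023]),eef_rot=np.array([1.191934,1.5705724,1.2848288]))
print(at_z('wrist',(191,327),.155,s2))
```

```text
[0.45661936 0.20235483 0.185     ] [0.45128256 0.29356228 0.185     ]
(array([ 0.1142, -0.0022,  0.0002]), array([-0.01, -0.  ,  0.07]))
[ 0.50630532 -0.11496205  0.155     ]
```

{"name": "step_arm", "arguments": {"steps": [{"x":0.03,"y":-0.004,"z":0,"wx":0,"wy":0,"wz":0,"claw":-0.3},{"x":0.06,"y":-0.004,"z":0,"wx":0,"wy":0,"wz":0,"claw":-0.3},{"x":0.09,"y":-0.004,"z":0,"wx":0,"wy":0,"wz":0,"claw":-0.3},{"x":0.114,"y":-0.004,"z":0,"wx":0,"wy":0,"wz":0,"claw":-0.3},{"x":0.114,"y":-0.004,"z":0,"wx":0,"wy":0,"wz":0,"claw":-0.3},{"x":0.114,"y":-0.004,"z":0,"wx":0,"wy":0,"wz":0,"claw":0.3},{"x":0.114,"y":-0.004,"z":0,"wx":0,"wy":0,"wz":0,"claw":1},{"x":0.114,"y":-0.004,"z":0,"wx":0,"wy":0,"wz":0,"claw":1},{"x":0.114,"y":-0.004,"z":0,"wx":0,"wy":0,"wz":0,"claw":1},{"x":0.114,"y":-0.004,"z":0,"wx":0,"wy":0,"wz":0,"claw":1}], "newtons": 50}}

```text
time: 6.2
position: [0.4578, 0.2047, 0.148]
eef_rot: [0.394, 1.567, 0.488]
ft_force: [-0.6, 0.7, 6.0]
gripper_width: 0.0148
```

The grip is held with the opening at about 15 mm. I'll lift 0.17 m.

{"name": "step_arm", "arguments": {"steps": [{"x":-0.02,"y":-0.004,"z":0,"wx":0,"wy":0,"wz":0,"claw":1},{"x":-0.04,"y":-0.004,"z":0,"wx":0,"wy":0,"wz":0,"claw":1},{"x":-0.08,"y":-0.004,"z":0,"wx":0,"wy":0,"wz":0,"claw":1},{"x":-0.12,"y":-0.004,"z":0,"wx":0,"wy":0,"wz":0,"claw":1},{"x":-0.155,"y":-0.004,"z":0,"wx":0,"wy":0,"wz":0,"claw":1},{"x":-0.17,"y":-0.004,"z":0,"wx":0,"wy":0,"wz":0,"claw":1},{"x":-0.17,"y":-0.004,"z":0,"wx":0,"wy":0,"wz":0,"claw":1}]}}

```text
time: 6.9
position: [0.4581, 0.2006, 0.3189]
eef_rot: [0.249, 1.566, 0.343]
ft_force: [1.1, 0.1, -1.9]
gripper_width: 0.0145
```

{"name": "step_arm", "arguments": {"steps": [{"x":0,"y":-0.04,"z":0.002,"wx":0,"wy":0,"wz":0,"claw":1},{"x":0,"y":-0.08,"z":0.005,"wx":0,"wy":0,"wz":0,"claw":1},{"x":0,"y":-0.12,"z":0.008,"wx":0,"wy":0,"wz":0,"claw":1},{"x":0,"y":-0.16,"z":0.01,"wx":0,"wy":0,"wz":0,"claw":1},{"x":0,"y":-0.2,"z":0.013,"wx":0,"wy":0,"wz":0,"claw":1},{"x":0,"y":-0.24,"z":0.016,"wx":0,"wy":0,"wz":0,"claw":1},{"x":0,"y":-0.28,"z":0.019,"wx":0,"wy":0,"wz":0,"claw":1},{"x":0,"y":-0.31,"z":0.019,"wx":0,"wy":0,"wz":0,"claw":1},{"x":0,"y":-0.325,"z":0.019,"wx":0,"wy":0,"wz":0,"claw":1},{"x":0,"y":-0.325,"z":0.019,"wx":0,"wy":0,"wz":0,"claw":1},{"x":0,"y":-0.325,"z":0.019,"wx":0,"wy":0,"wz":0,"claw":1}]}}

```text
time: 8.0
position: [0.5055, -0.1212, 0.3154]
eef_rot: [2.487, 1.569, 2.58]
ft_force: [-0.2, -0.3, -1.1]
gripper_width: 0.0142
```

Run:
```python
from h import *
s=readout.state(); print(s['time'],s['position'],s['ft_force'],s['gripper_width'])
im=imaging.capture('wrist'); a=np.zeros((600,800,3),np.uint8)
a[:]=cv2.resize(im[120:312,128:384,::-1],(800,600),interpolation=cv2.INTER_CUBIC); cv2.imwrite('pics/w6.png',a)
x,y,z=s['position']
q=lambda p:(proj('wrist',p,s,1)-[128,120])*3.125
for p in ([.507,-.1165,.155],[.4532,-.123,.162],[x,y,z+.0187-.1525]): print(q(p))
```

```text
8.0 [ 0.50545077 -0.12117902  0.3153889 ] [-0.17183147 -0.27145115 -1.09169608] 0.01419020310849008
[400.76607201 189.06797474]
[397.87761015  52.69918075]
[389.79701672 200.92147081]
```

View pics/w6.png

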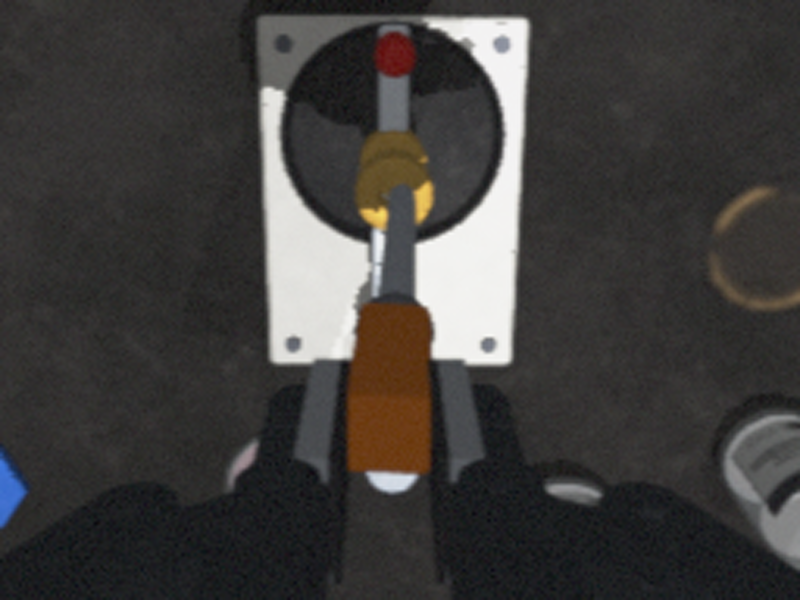

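The wrist crop shows the knob at (395,55) and the upper ring centred at about (395,191). The tip is at about (401,188), and the shaft leans slightly to +y. Next I measure the offset between tip and ring, with a closer crop.

Run:
```python
from h import *
s=readout.state()
f=lambda uv,z:at_z('wrist',np.array(uv)/3.125+[128,120],z,s,1)
z=s['position'][2]
print('tip',f((401,188),z-.138),'ring',f((395,191),.155),'gripbot',f((395,303),z-.008),'knob',f((395,55),.162))
im=np.mean([imaging.capture('wrist').astype(float) for _ in range(6)],0)
c=np.clip(im[150:220,215:300,::-1]*1.6,0,255).astype(np.uint8)
cv2.imwrite('pics/w7.png',cv2.resize(c,None,fx=8,fy=8,interpolation=cv2.INTER_CUBIC))
```

```text
tip [ 0.50139388 -0.11698752  0.17769101] ring [ 0.50831579 -0.11835051  0.155     ] gripbot [ 0.49643886 -0.12097995  0.30769101] knob [ 0.45439436 -0.1236659   0.162     ]
```

View pics/w7.png

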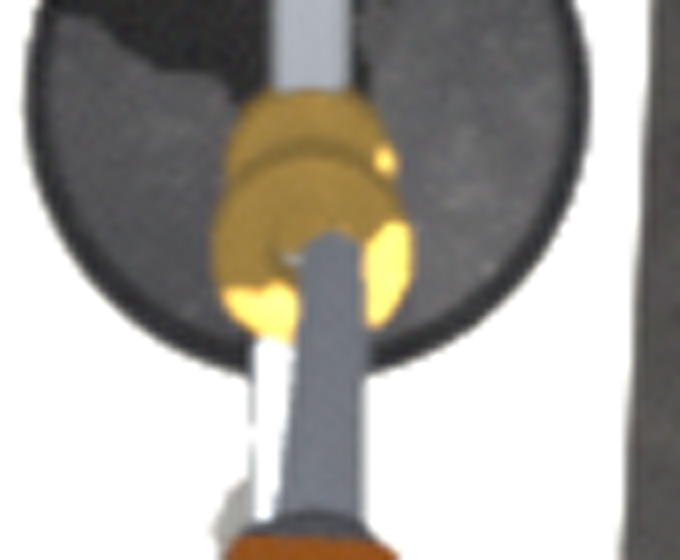

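The ring centre at crop (312,246) agrees with my top-camera estimate of (0.508,-0.118). The tip at (335,236) gives about (0.501,-0.116). The shaft leans about 0.035 rad toward +y, with its tip slightly toward the robot. I'll turn the tool to straighten it, recentre, and check from the wrist and side cameras.

{"name": "step_arm", "arguments": {"steps": [{"x":0,"y":0.003,"z":0.005,"wx":0,"wy":-1.0,"wz":-2.1,"claw":1},{"x":0,"y":0.003,"z":0.005,"wx":0,"wy":-1.0,"wz":-2.1,"claw":1},{"x":0,"y":0.003,"z":0.005,"wx":0,"wy":-1.0,"wz":-2.1,"claw":1}]}}

```text
time: 8.65
position: [0.5106, -0.1179, 0.3165]
eef_rot: [-1.126, 1.531, -1.031]
ft_force: [-0.6, 0.3, -1.0]
gripper_width: 0.014
```

Run:
```python
from h import *
s=readout.state(); print(s['position'],s['eef_rot'],s['gripper_width'])
M=R.from_euler('xyz',s['eef_rot']).as_matrix(); print(M[:,0])
g=lambda n:np.mean([imaging.capture(n).astype(float) for _ in range(5)],0)
w=np.clip(g('wrist')[150:220,215:290,::-1]*1.6,0,255).astype(np.uint8)
o=proj('side',[.508,-.118,.2],scale=1).astype(int)-[25,40]; print(o)
d=np.clip(g('side')[o[1]:o[1]+80,o[0]:o[0]+50,::-1]*1.4,0,255).astype(np.uint8)
a=np.zeros((600,800,3),np.uint8)
w=cv2.resize(w,(450,420),interpolation=cv2.INTER_CUBIC); a[:420,:450]=w
a[:560,450:]=cv2.resize(d,(350,560),interpolation=cv2.INTER_CUBIC); cv2.imwrite('pics/w8.png',a)
for z in (.31,.155,.095,.012): print(((proj('side',[.508,-.118,z],scale=1)-o)*7+[450,0]).round(1), (proj('wrist',[.508,-.118,z],s,1)-[215,150])*6)
```

```text
[ 0.51057022 -0.11793205  0.31649616] [-1.12572136  1.5305893  -1.03122457] 0.014039460834076355
[ 0.02065154 -0.03448547 -0.99919181]
[231 129]
[623.9  16.9] [233.94533079 458.56416924]
[626.6 386.9] [255.74435399 146.46758292]
[627.6 519.3] [259.76707415  88.87430366]
[628.9 693.3] [263.72055989  32.27225356]
```

View pics/w8.png

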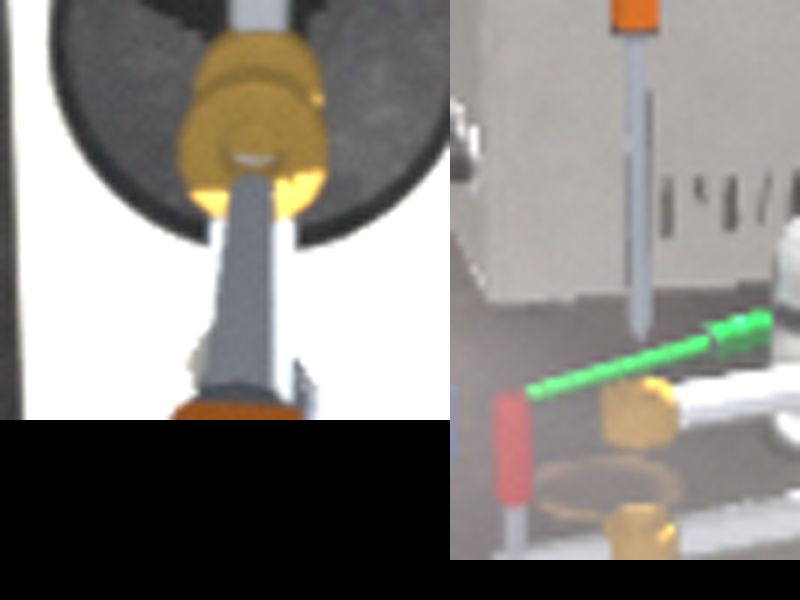

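In the side view the ring is centred at x≈640 and the tip at (641,335), about 22 mm above the ring top and lined up with it. The rod leans about 0.015 rad to +x, so the wy correction was not needed. In the wrist view the tip at (252,178) agrees with the ring axis to about 1 mm. I'll undo the wy turn.

{"name": "step_arm", "arguments": {"steps": [{"x":0,"y":0.0003,"z":0.001,"wx":0,"wy":0.8,"wz":0,"claw":1},{"x":0,"y":0.0003,"z":0.001,"wx":0,"wy":0.8,"wz":0,"claw":1},{"x":0,"y":0.0003,"z":0.001,"wx":0,"wy":0.8,"wz":0,"claw":1}]}}

```text
time: 9.45
position: [0.512, -0.118, 0.3162]
eef_rot: [-1.482, 1.534, -1.389]
ft_force: [0.3, -0.1, -1.0]
gripper_width: 0.0145
```

Run:
```python
from h import *
s=readout.state(); p=s['position']; print(p,s['ft_force'])
print(R.from_euler('xyz',s['eef_rot']).as_matrix()[:,0])
for d in (.03,.05,.123): print(mv(p-[0,0,d])[0])
```

```text
[ 0.51196709 -0.11796681  0.31616786] [ 0.30022831 -0.11981388 -0.98611104]
[ 0.00663434 -0.03611637 -0.99932557]
[ 0.03    0.0011 -0.0001]
[ 0.05    0.0018 -0.0002]
[ 0.1229  0.0045 -0.0004]
```

{"name": "step_arm", "arguments": {"steps": [{"x":0.01,"y":0.0004,"z":0,"wx":0,"wy":0,"wz":0,"claw":1},{"x":0.018,"y":0.0006,"z":0,"wx":0,"wy":0,"wz":0,"claw":1},{"x":0.024,"y":0.0008,"z":0,"wx":0,"wy":0,"wz":0,"claw":1},{"x":0.03,"y":0.0011,"z":0,"wx":0,"wy":0,"wz":0,"claw":1},{"x":0.03,"y":0.0011,"z":0,"wx":0,"wy":0,"wz":0,"claw":1}]}}

```text
time: 9.95
position: [0.5111, -0.1178, 0.285]
eef_rot: [-1.531, 1.535, -1.438]
ft_force: [-0.2, 0.3, -1.1]
gripper_width: 0.0149
```

{"name": "step_arm", "arguments": {"steps": [{"x":0.005,"y":0.0002,"z":0,"wx":0,"wy":0,"wz":0,"claw":1},{"x":0.01,"y":0.0004,"z":0,"wx":0,"wy":0,"wz":0,"claw":1},{"x":0.015,"y":0.0005,"z":0,"wx":0,"wy":0,"wz":0,"claw":1},{"x":0.02,"y":0.0007,"z":0,"wx":0,"wy":0,"wz":0,"claw":1},{"x":0.02,"y":0.0007,"z":0,"wx":0,"wy":0,"wz":0,"claw":1}]}}

```text
time: 10.45
position: [0.5114, -0.1179, 0.2654]
eef_rot: [-1.515, 1.535, -1.421]
ft_force: [1.0, 0.5, -1.4]
gripper_width: 0.0142
```

There is no resistance, and the tip is about 28 mm below the upper mouth. I'll continue towards and into the lower bushing.

{"name": "step_arm", "arguments": {"steps": [{"x":0.008,"y":0.0003,"z":0,"wx":0,"wy":0,"wz":0,"claw":1},{"x":0.016,"y":0.0006,"z":0,"wx":0,"wy":0,"wz":0,"claw":1},{"x":0.024,"y":0.0009,"z":0,"wx":0,"wy":0,"wz":0,"claw":1},{"x":0.03,"y":0.0011,"z":0,"wx":0,"wy":0,"wz":0,"claw":1},{"x":0.034,"y":0.0012,"z":0,"wx":0,"wy":0,"wz":0,"claw":1},{"x":0.038,"y":0.0014,"z":0,"wx":0,"wy":0,"wz":0,"claw":1},{"x":0.038,"y":0.0014,"z":0,"wx":0,"wy":0,"wz":0,"claw":1}]}}

```text
time: 11.15
position: [0.5117, -0.1179, 0.2277]
eef_rot: [-1.499, 1.534, -1.406]
ft_force: [0.5, 0.7, -0.9]
gripper_width: 0.0148
```

{"name": "step_arm", "arguments": {"steps": [{"x":0.006,"y":0.0002,"z":0,"wx":0,"wy":0,"wz":0,"claw":1},{"x":0.012,"y":0.0004,"z":0,"wx":0,"wy":0,"wz":0,"claw":1},{"x":0.018,"y":0.0006,"z":0,"wx":0,"wy":0,"wz":0,"claw":1},{"x":0.018,"y":0.0006,"z":0,"wx":0,"wy":0,"wz":0,"claw":1}]}}

```text
time: 11.55
position: [0.5113, -0.1179, 0.2091]
eef_rot: [-1.527, 1.535, -1.434]
ft_force: [-0.2, -1.2, -0.6]
gripper_width: 0.0143
```

Forces stay at noise level and the tip is at about z = 0.071. The last 16 mm brings it to about 0.055.

{"name": "step_arm", "arguments": {"steps": [{"x":0.006,"y":0.0002,"z":0,"wx":0,"wy":0,"wz":0,"claw":1},{"x":0.012,"y":0.0004,"z":0,"wx":0,"wy":0,"wz":0,"claw":1},{"x":0.016,"y":0.0006,"z":0,"wx":0,"wy":0,"wz":0,"claw":1},{"x":0.016,"y":0.0006,"z":0,"wx":0,"wy":0,"wz":0,"claw":1},{"x":0.016,"y":0.0006,"z":0,"wx":0,"wy":0,"wz":0,"claw":1}]}}

```text
time: 12.05
position: [0.5121, -0.118, 0.1941]
eef_rot: [-1.481, 1.534, -1.388]
ft_force: [1.3, 0.5, -0.4]
gripper_width: 0.0143
```

Run:
```python
from h import *
s=readout.state(); print(s['time'],s['position'],s['ft_force'],s['gripper_width'])
o=np.array([215,160])
d=np.mean([imaging.capture('side').astype(float) for _ in range(5)],0)[160:245,215:315,::-1]
cv2.imwrite('pics/s9.png',cv2.resize(np.clip(d*1.4,0,255).astype(np.uint8),None,fx=7,fy=7,interpolation=cv2.INTER_CUBIC))
for z in (.185,.155,.135,.095,.075,.055): print(z,(proj('side',[.508,-.118,z],scale=1)-o)*7)
```

```text
12.05 [ 0.51209104 -0.11802395  0.19414103] [ 1.31096746  0.51163985 -0.37028106] 0.014277015113164532
0.185 [288.09051036 101.58166122]
0.155 [288.59588823 169.92321411]
0.135 [288.92676578 214.66732922]
0.095 [289.57448372 302.25733376]
0.075 [289.89152122 345.12987818]
0.055 [290.2041379  387.40460123]
```

View pics/s9.png

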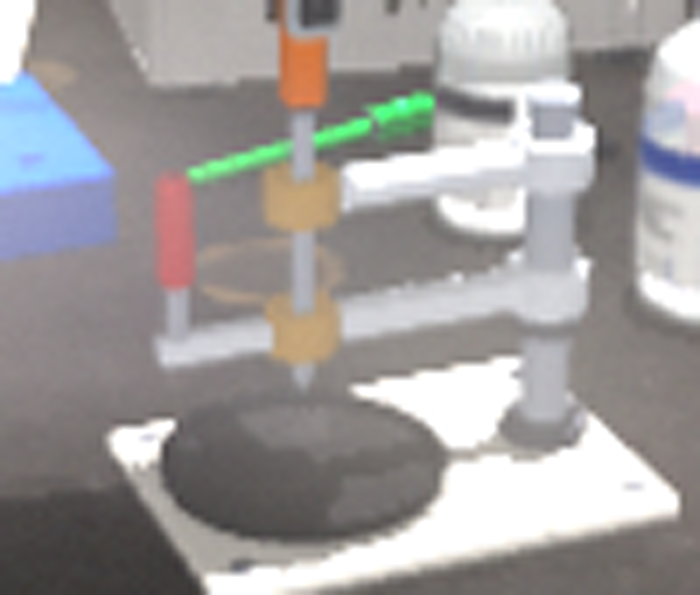

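The side view shows the rod upright through both rings, with the tip at (303,388). That is z ≈ 0.055, about 20 mm below the lower bushing and clear of the dish. I'm handing in.

```bash
python3 -c "
from bench import env,readout
print(env.sign_off()); s=readout.state(); print(s['time'],s['position'],s['gripper_width'])"
```

```text
the job is handed in; nothing more can be done
None
the job is handed in; nothing more can be done
```

The job is handed in, about 12 s into the 70 s allowed. The sign-off gives no verdict, so success rests on my own last checks.

**What I did:** I pushed the swing arm by its red knob until it stopped, where the force rose to 10 N with no further motion. I then took the orange-gripped shaft from the rack. It leaned about 0.035 rad in the grip, so I turned the tool to straighten it, then lowered it through both bushings. Side forces stayed at noise level (about 1 N) on the way down.

**Last checks:**
- **Shaft position:** the side camera shows the rod upright through both rings. Its tip is at about z = 0.055 m, roughly 20 mm below the lower bushing and clear of the dish.
- **Grip:** the commanded force is 50 N and the grip has not moved visibly. The jaws read about 14.3 mm on the 16 mm grip.
- **Bystanders:** nothing touched the spare shaft, vials or bottle as far as I could tell. I did not photograph them again at the end.

**Disagreements:** the cameras differed from each other by 2–5 mm in places, so I aligned the shaft by comparing tip and bushing within the same picture. My first estimate of the lean toward the robot was too large, and I undid most of that correction after the side view. My first move call was refused because its rows lacked some keys, and it moved nothing.

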